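# Unpin the test-tile carrier and set it on the kiln shelf

## Task

At the glaze booth, free the metal carrier that holds the three flat upright test tiles: pull up the sprung T-handled plunger that pins it, twist it about a quarter turn so that it stays latched open, and let go. Then slide the carrier out from under the bridge by its upright handle and set it down flat on the middle of the empty kiln shelf, leaving the plunger latched open and the other carrier, with the three round cups, where it is.

Things in the scene. Friction and masses are not known exactly. Their poses are not given: they have to be found in the camera images.
- plunger_grip (a point): Centre of the black T-bar (50 x 14, 22 mm tall; x along it, z up) of the plunger 85 mm behind the tile carrier's handle, 75 mm over the table when down, in line with the carrier; slotted sleeve (30 mm square) below, top at 48. Spring 4 to 8 N, travel 26 mm. Lifted 16 to 24 mm it twists either way, to 95 deg; let go past 60 deg it stays 14 mm up, the pin clear; otherwise it springs back.
- tile_carrier: Loose dark metal plate, x -75 to 100, 70 wide, 8 mm thick, 0.3 kg. Origin at its underside below the handle (36 in x, 14 in y, top 50 mm up, near balance), 10 over the table at the start; z up, +x to the tail. Three tiles 48 high at x -55. The tail, pinned at x 85, lies between low rails under a bridge (x 68 to 102, 8 mm head room): slide it 45 mm or more along its own -x, then lift.
- kiln_shelf: Empty pale kiln shelf slab, fixed, 220 (x) x 150 (y) x 15 mm, lying flat on the table. Origin at the centre of its underside, z up; its top is 15 mm higher.
- cup_carrier: The other carrier, to be left alone: the same plate and handle in an equal dock with its own plunger, but with three round cups in place of the tiles. Origin and axes as the tile carrier's.

How it is judged:
By the outcome, as a careful person would: the job done as asked, in the order asked, and still so for the second after the job is handed in, with the robot touching nothing.
It also fails if it takes over 58 s, if anything falls off the work surface, if the arm or the gripper's body presses on something with over 40 N, if the wrist force passes 120 N, or if a joint passes its speed limit or range.

## Robot

A 6-joint arm with a two-finger parallel gripper is mounted at the origin on the work surface. World frame = base frame: x ahead of the robot, y to its left, z up, the work surface at z = 0. Lengths are in m, angles in rad, forces in N, time in s.
With the tool pointing down it reaches from about 0.225 to 0.875 m from the base axis. Payload 3.4 kg.
Tool frame: the origin (TCP) lies midway between the tips of the shut fingers; the grasp point (between the pads) lies 19 mm behind it (manip.grasp_offset is the distance from the TCP to the grasp point, in m); x points along the fingers, y is the direction in which the jaws open and shut, and the axes are right-handed (so a half turn about x gives the same grasp; the last joint's range is limited). The gripper opens to 85 mm and grips with 20 to 120 N. Pads are 22 mm wide; open, the fingers measure 114 mm over their backs; the gripper's body (76 mm by 85 mm) begins 54 mm behind the grasp point. The pads swing forward as they close: fully open they stand 13 mm farther back than shut.
Start: joints at [-1.412, 0.276, 1.505, -0, 1.361, -0.121], TCP at [0.159, -0.553, 0.231] pointing down, gripper open.
Joint ranges: [-2.89, 2.89], [-0.75, 2.08], [0.22, 2.7], [-1.18, 4.32], [0.11, 2.71], [-2.7, 2.7]. Speed limits (rad/s): [2.57, 2.57, 3.14, 3.14, 3.14, 3.14].

## Interface

Orientations are given as a unit quaternion [w, x, y, z].
In Python, from rig import manip gives the robot as it stands.
- The arm moves only by the shell command python3 -m creep 'ROWS' [OPENING] [FORCE]. ROWS is a JSON object of lists of equal length, an entry for each row: "delta_pos": the shift along the tool's x, y, z in cm, a list of three; "dr": the turn, a rotation vector about the tool's x, y, z in rad, a list of three. In form: {"delta_pos": [[dx, dy, dz], ...], "dr": [[rx, ry, rz], ...]}. A call has 1 to 10 rows; each row is the pose to reach, as a shift and turn from the pose commanded when the call began, along the tool's axes at that moment; what a row does not reach only later rows make up. A row lasts 1/10 s, in which the tool goes at most 50 mm and 8.59 degrees, less where a joint would pass 70% of its speed; a pose out of reach is approached as far as the arm can. A call with a gripper value outside its range is refused whole. OPENING is the opening, from -1 (shut) to 1 (fully open), set as the call begins (- or left out, the last holds). The fingers move at their own pace and stop on an object; FORCE is the grip in N (left out, the last holds). Time passes only in rows, so rows that repeat a pose let the fingers close. It gives the time, the measured TCP pose, the force and the opening at its end, in the units of the state.
- manip.get_state(): the state, without advancing time (a new reading comes with each control period).
- manip.get_image(name): name is "scene" or "top"; returns a dict with "pixels" (480x640x3 uint8, blue, green, red), "depth" (480x640 float32, m along the optical axis (not along the pixel's ray), 0 where there is no reading), "intrinsics" (3x3 intrinsics, pixels), "rvec" (rotation vector, rad) and "tvec" (3), from world to camera coordinates, as OpenCV has them. Camera axes: x right, y down, z forward; pixel columns grow to the right and rows downward; lengths in m; the calibration is good to about 2 mm. A picture is of the moment at which its call begins.
- manip.sign_off(): hands the job in, once; it reports no verdict.
The state is a dict: "clock": time; "qpos": joint angles; "qd": joint speeds; "effort": joint torques, N m; "position": TCP position; "ee_rot": TCP orientation; "contact_force": force on the tool from outside, world axes, zero at the start; "moment": the same for the moment, N m; "width": finger opening in m.
Only numpy, scipy, OpenCV 4.12 (cv2) and the standard library are available. Lean on these libraries where they do the work, as an engineer would, in place of code of your own. Each camera call takes 0.05 s, during which the arm holds its last target. There are 200 camera calls.

## Working session

There is one attempt and no reset: what is moved stays moved. The work goes in short steps, Python scripts to look and compute and a shell command to move; the robot and the scene stay as the last step left them, time stands still between calls to the robot, and variables do not carry over. Pictures are saved under pics/ and viewed, about 8 in all and at most 12, crops included, and the job is handed in when it is done.

```bash
mkdir -p pics; ls; python3 - <<'E'
from rig import manip
import cv2, numpy as np
s=manip.get_state(); print({k:np.round(v,3) for k,v in s.items()}, manip.grasp_offset)
for n in("scene","top"):
    d=manip.get_image(n); cv2.imwrite(f"pics/{n}0.png",d["pixels"]); np.savez(f"{n}0.npz",**d)
    R=cv2.Rodrigues(np.array(d["rvec"]))[0]; print(n,-R.T@np.array(d["tvec"]).ravel(), R.round(2).tolist())
E
```

```text
pics
{'clock': np.float64(0.0), 'qpos': array([-1.412,  0.277,  1.506,  0.   ,  1.361, -0.121]), 'qd': array([-0.001,  0.   , -0.002, -0.001, -0.001, -0.001]), 'effort': array([ 0.0000e+00, -4.1677e+01, -2.4580e+01, -0.0000e+00,  1.1000e-02,
        0.0000e+00]), 'position': array([ 0.159, -0.552,  0.23 ]), 'ee_rot': array([-0.098, -0.7  , -0.099,  0.7  ]), 'contact_force': array([ 0.063,  0.199, -0.179]), 'moment': array([-0.035, -0.007, -0.031]), 'width': np.float64(0.085)} 0.0187
scene [1.06435885 0.12346143 0.88604453] [[-0.29, 0.96, 0.01], [0.8, 0.25, -0.54], [-0.52, -0.15, -0.84]]
top [0.40189359 0.009717   1.25072478] [[-0.02, -1.0, 0.0], [-0.99, 0.02, -0.14], [0.14, -0.0, -0.99]]
```

View pics/scene0.png

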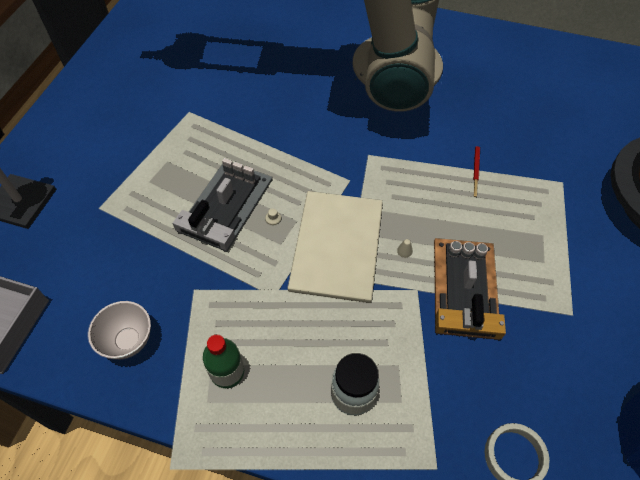

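View pics/top0.png

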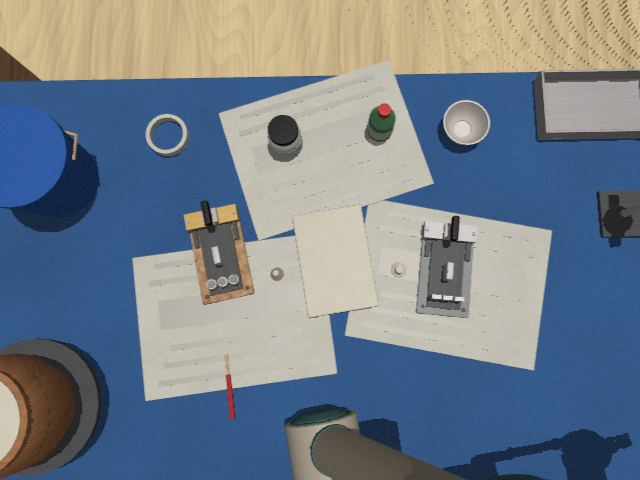

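The scene picture shows the tile dock at about (225,205) and the T-bar at (200,213). In the top picture the tile carrier is at (446,270), its T-bar at (455,228) and the shelf at (335,262). The cup dock is at (220,255) in the top picture.

```bash
cat > h.py <<'E'
import numpy as np, cv2
def load(n): return dict(np.load(n+".npz"))
def ray(d,uv,z):
    R=cv2.Rodrigues(d["rvec"])[0]; t=d["tvec"].ravel(); c=-R.T@t
    v=R.T@np.linalg.inv(d["intrinsics"])@np.array([uv[0],uv[1],1.]); return c+v*(z-c[2])/v[2]
def cloud(d):
    R=cv2.Rodrigues(d["rvec"])[0]; Z=d["depth"]; v,u=np.indices(Z.shape)
    P=np.stack([u*Z,v*Z,Z],-1)@np.linalg.inv(d["intrinsics"]).T
    return (P-d["tvec"].ravel())@R
E
python3 - <<'E'
from h import *
t=load("top0"); s=load("scene0")
a=cv2.resize(t["pixels"][205:325,400:500],None,fx=4,fy=4,interpolation=cv2.INTER_CUBIC)
b=cv2.resize(s["pixels"][150:255,165:280],None,fx=4,fy=4,interpolation=cv2.INTER_CUBIC)
o=np.zeros((480,860,3),np.uint8);o[:,:400]=a;o[:420,400:]=b
cv2.imwrite("pics/crop1.png",o[:,:800])
# shelf
hsv=cv2.cvtColor(t["pixels"],cv2.COLOR_BGR2HSV)
P=cloud(t)
print("table z",np.median(P[420:440,250:280,2]))
m=((np.abs(P[...,2]-.015)<.006)).astype(np.uint8)*255
roi=np.zeros_like(m);roi[200:325,285:385]=255
print("shelf z",P[262,335], hsv[262,335],hsv[220,400])
m2=cv2.inRange(hsv,(15,25,150),(40,90,255))&roi
c=max(cv2.findContours(m2,0,2)[0],key=cv2.contourArea); r=cv2.minAreaRect(c)
q=np.array([ray(t,p,.015) for p in cv2.boxPoints(r)]);print("shelf",q.round(4),q.mean(0),[np.linalg.norm(q[i]-q[i-1]) for i in range(2)])
# heights by depth around dock
for zl,zh,n in((.08,.09,"tbar"),(.052,.07,"handle/tiles")):
    mm=((P[...,2]>zl)&(P[...,2]<zh)).astype(np.uint8);mm[:205]=0;mm[325:]=0;mm[:,:400]=0;mm[:,500:]=0
    k,l,st,ce=cv2.connectedComponentsWithStats(mm)
    for i in range(1,k):
        if st[i,4]>8: print(n,st[i],ce[i],P[l==i].mean(0).round(4), np.ptp(P[l==i],axis=0).round(3))
E
```

```text
table z -0.0006943782626319551
shelf z [0.52588125 0.00394148 0.01273471] [ 23  31 209] [ 26  21 194]
shelf [[ 0.6273  0.0977  0.015 ]
 [ 0.6507 -0.0547  0.015 ]
 [ 0.4332 -0.0853  0.015 ]
 [ 0.411   0.0634  0.015 ]] [0.53057013 0.00526488 0.015     ] [np.float64(0.21899491161227067), np.float64(0.15411426690803845)]
tbar [451 216   8  25 167] [454.64670659 227.82035928] [ 0.5831 -0.2376  0.0845] [0.049 0.016 0.01 ]
handle/tiles [449 225   2   8   9] [449.77777778 228.22222222] [ 0.5857 -0.232   0.0639] [0.015 0.002 0.015]
handle/tiles [445 262   9  18 124] [449.03225806 270.58870968] [ 0.4994 -0.2275  0.0583] [0.035 0.018 0.011]
handle/tiles [431 294  10   6  43] [435.41860465 296.39534884] [ 0.4477 -0.1978  0.0564] [0.01  0.018 0.009]
handle/tiles [443 295  10   6  41] [447.04878049 297.46341463] [ 0.4451 -0.2212  0.0569] [0.01  0.018 0.01 ]
handle/tiles [454 296  10   6  43] [458.69767442 298.58139535] [ 0.4424 -0.2447  0.0565] [0.01  0.019 0.009]
```

View pics/crop1.png

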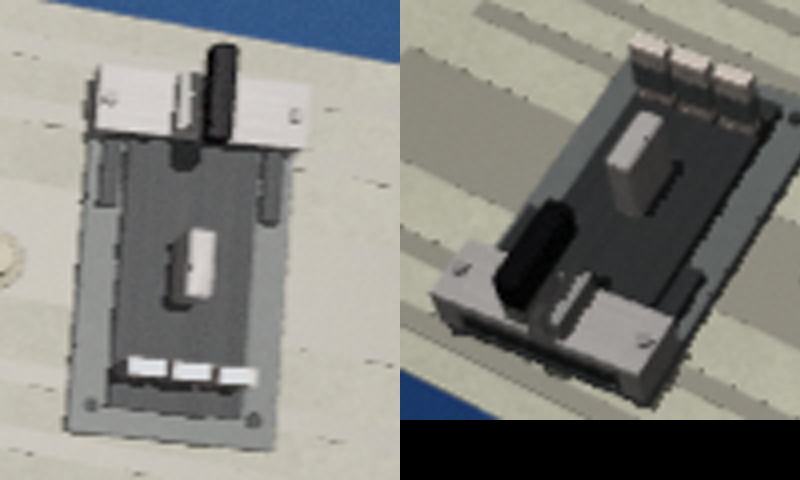

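The crop shows the T-bar at about (220,92), lined up with the carrier, and the handle at (200,262). In the top depth they are 84.3 mm apart, against 85 expected, and the tiles agree on a yaw of about -6.7°. I'll cross-check with the scene camera and work out the first move.

```bash
cat >> h.py <<'E'
from scipy.spatial.transform import Rotation as Ro
def go(pos,yaw,st):
    """yaw (deg): world direction of the jaw axis; pos: TCP target"""
    R0=Ro.from_quat(np.roll(st["ee_rot"],-1)).as_matrix(); p=st["position"]
    best=None
    for k in (0,180):
        a=np.radians(yaw+k); x=np.array([0,0,-1.]); y=np.array([np.cos(a),np.sin(a),0]); 
        dr=Ro.from_matrix(R0.T@np.stack([x,y,np.cross(x,y)],1)).as_rotvec()
        if best is None or np.linalg.norm(dr)<np.linalg.norm(best): best=dr
    print("at",np.round(p,4),"jaw yaw",np.degrees(np.arctan2(R0[1,1],R0[0,1])).round(1))
    print("delta cm",(R0.T@(np.array(pos)-p)*100).round(2),"dr",best.round(3))
E
python3 - <<'E'
from h import *; from rig import manip
for n in ("top0","scene0"):
    P=cloud(load(n))
    for z0,z1,x0,x1 in((.08,.09,.54,.63),(.055,.064,.475,.525)):
        m=(P[...,2]>z0)&(P[...,2]<z1)&(P[...,0]>x0)&(P[...,0]<x1)&(abs(P[...,1]+.235)<.03); q=P[m]
        r=cv2.minAreaRect(q[:,:2].astype(np.float32)*1000); w,v=np.linalg.eigh(np.cov(q[:,:2].T)); v=v[:,1]
        print(n,len(q),np.round(r,1) if 0 else (np.round(r[0],1),np.round(r[1],1)),"ax",np.degrees(np.arctan(v[1]/v[0])).round(1), q[:,2].max().round(4), np.percentile(q[:,2],80).round(4))
s=manip.get_state()
go([.583,-.2376,.13],83.3,s); go([.583,-.2376,.058],83.3,s)
E
```

```text
top0 167 (array([ 583.3, -238. ]), array([14. , 48.6])) ax -6.9 0.0899 0.0863
top0 109 (array([ 499.8, -227.5]), array([14.1, 35.2])) ax -4.0 0.0631 0.0606
scene0 218 (array([ 585.1, -239.4]), array([15.3, 50.4])) ax -7.3 0.0895 0.0881
scene0 124 (array([ 500.2, -229.2]), array([14.9, 36.4])) ax -5.7 0.0638 0.0619
at [ 0.1587 -0.5522  0.2305] jaw yaw -74.0
delta cm [ 10.09 -18.5  -49.47] dr [0.397 0.    0.002]
at [ 0.1587 -0.5522  0.2305] jaw yaw -74.0
delta cm [ 17.29 -18.49 -49.46] dr [0.397 0.    0.002]
```

```bash
python3 -m creep '{"delta_pos":[[0.3,-1,-2],[1,-3,-6],[2,-5,-11],[3,-7,-16],[4,-9,-21],[5,-11,-26],[6,-13,-31],[7,-14.5,-36],[8,-16,-40],[9,-17,-44]],"dr":[[0.04,0,0],[0.08,0,0],[0.12,0,0],[0.16,0,0],[0.2,0,0],[0.24,0,0],[0.28,0,0],[0.32,0,0],[0.36,0,0],[0.395,0,0]]}' 0.2 60
python3 - <<'E'
from h import *; from rig import manip
s=manip.get_state(); print(s["qpos"].round(2),s["width"]); go([.584,-.2385,.10],83,s)
E
```

```text
clock: 1.1
position: [0.525, -0.2728, 0.1437]
ee_rot: [0.041, -0.706, 0.041, 0.706]
contact_force: [0.1, -1.1, 0.0]
width: 0.0515
[-0.6   0.36  1.6  -0.    1.18  1.09] 0.05154550905656094
at [ 0.525  -0.2728  0.1437] jaw yaw -96.7
delta cm [ 4.37 -4.09 -5.47] dr [0.006 0.001 0.   ]
```

```bash
python3 -m creep '{"delta_pos":[[0.5,-0.7,-2],[1,-1.2,-4],[2,-1.5,-5.2],[3,-1.5,-5.4],[3.7,-1.5,-5.4],[3.7,-1.5,-5.4],[3.7,-1.5,-5.4]],"dr":[[0,0,0],[0,0,0],[0,0,0],[0,0,0],[0,0,0],[0,0,0],[0,0,0]]}'
python3 - <<'E'
from h import *; from rig import manip
d=manip.get_image("scene"); cv2.imwrite("pics/s2.png",cv2.resize(d["pixels"][120:270,140:340],None,fx=4,fy=4,interpolation=cv2.INTER_CUBIC))
s=manip.get_state(); print(s["qpos"].round(2),s["width"]); go([.584,-.2385,.058],83,s)
E
```

```text
clock: 1.8
position: [0.5781, -0.2664, 0.1072]
ee_rot: [0.041, -0.706, 0.041, 0.706]
contact_force: [1.0, -0.7, 0.7]
width: 0.0507
[-0.54  0.45  1.55 -0.    1.14  1.15] 0.05112820398136582
at [ 0.5785 -0.2664  0.1077] jaw yaw -96.7
delta cm [ 4.97 -2.84 -0.22] dr [ 0.006 -0.    -0.   ]
```

View pics/s2.png

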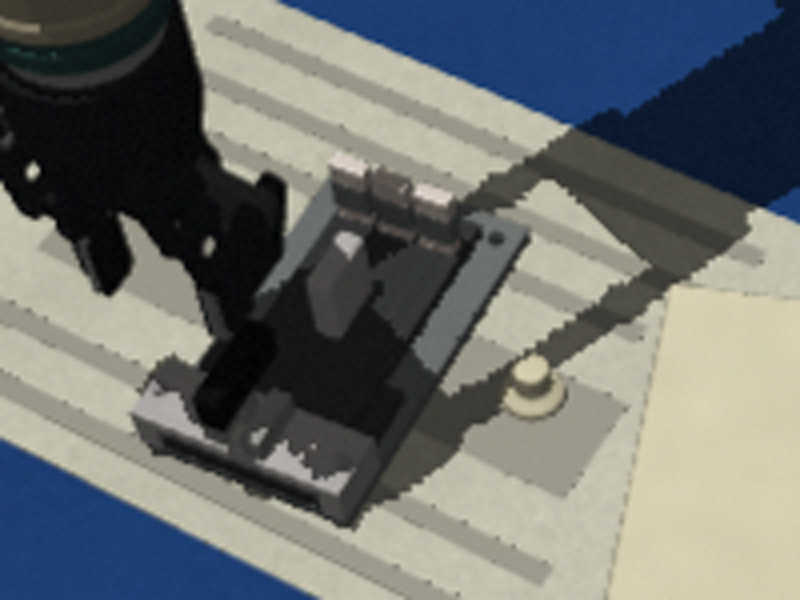

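The fingers are at about (165,270), still short of the T-bar at (235,375) sideways and well above it. I'll shift across first, then go down.

```bash
python3 -m creep '{"delta_pos":[[0,-1,-0.1],[0,-2,-0.2],[0,-2.8,-0.2],[0,-2.8,-0.2],[0,-2.8,-0.2],[0,-2.8,-0.2]],"dr":[[0,0,0],[0,0,0],[0.006,0,0],[0.006,0,0],[0.006,0,0],[0.006,0,0]]}'
python3 - <<'E'
from h import *; from rig import manip
d=manip.get_image("scene"); cv2.imwrite("pics/s3.png",cv2.resize(d["pixels"][140:260,150:310],None,fx=4,fy=4,interpolation=cv2.INTER_CUBIC))
s=manip.get_state(); go([.584,-.2385,.058],83,s)
E
```

```text
clock: 2.45
position: [0.5846, -0.2383, 0.1074]
ee_rot: [-0.043, 0.706, -0.043, -0.706]
contact_force: [-0.0, -0.5, -0.1]
width: 0.0511
at [ 0.5845 -0.2384  0.1073] jaw yaw -96.9
delta cm [4.93 0.01 0.05] dr [ 0.001 -0.    -0.   ]
```

View pics/s3.png

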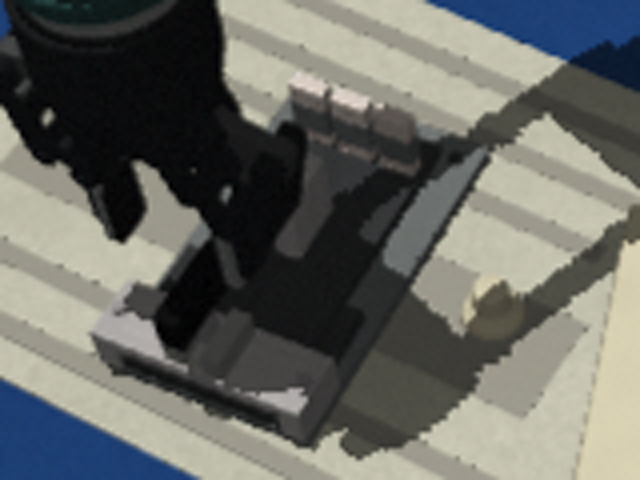

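The fingers, at about (125,220) and (235,265), straddle the T-bar at (190,300) as seen past the tool's height. Next I descend and close.

```bash
python3 -m creep '{"delta_pos":[[0.8,0,0],[1.6,0,0],[2.4,0,0],[3.2,0,0],[4,0,0],[4.6,0,0],[4.8,0,0],[4.8,0,0],[4.8,0,0]],"dr":[[0,0,0],[0,0,0],[0,0,0],[0,0,0],[0,0,0],[0,0,0],[0,0,0],[0,0,0],[0,0,0]]}' && python3 -m creep '{"delta_pos":[[0,0,0],[0,0,0],[0,0,0],[0,0,0],[0,0,0],[0,0,0],[0,0,0]],"dr":[[0,0,0],[0,0,0],[0,0,0],[0,0,0],[0,0,0],[0,0,0],[0,0,0]]}' -1 60
```

```text
clock: 3.4
position: [0.5847, -0.2384, 0.0596]
ee_rot: [-0.043, 0.706, -0.043, -0.706]
contact_force: [0.2, 1.0, -0.4]
width: 0.051
clock: 4.1
position: [0.5845, -0.24, 0.06]
ee_rot: [-0.042, 0.706, -0.044, -0.706]
contact_force: [-2.5, -4.7, 2.2]
width: 0.013
```

```bash
python3 -m creep '{"delta_pos":[[-0.3,0.1,0],[-0.7,0.15,0],[-1.1,0.15,0],[-1.5,0.15,0],[-1.9,0.15,0],[-2.05,0.15,0],[-2.05,0.15,0],[-2.05,0.15,0]],"dr":[[0,0,0],[0,0,0],[0,0,0],[0,0,0],[0,0,0],[0,0,0],[0,0,0],[0,0,0]]}'
```

```text
clock: 4.9
position: [0.5843, -0.2401, 0.0797]
ee_rot: [-0.042, 0.706, -0.043, -0.706]
contact_force: [0.5, -5.0, -7.5]
width: 0.0126
```

```bash
python3 -m creep '{"delta_pos":[[0,0,0],[0,0,0],[0,0,0],[0,0,0],[0,0,0],[0,0,0],[0,0,0],[0,0,0],[0,0,0],[0,0,0]],"dr":[[-0.06,0,0],[-0.16,0,0],[-0.26,0,0],[-0.36,0,0],[-0.46,0,0],[-0.56,0,0],[-0.66,0,0],[-0.76,0,0],[-0.76,0,0],[-0.76,0,0]]}'
```

```text
clock: 5.9
position: [0.5841, -0.2399, 0.0794]
ee_rot: [-0.222, -0.671, -0.222, 0.672]
contact_force: [1.3, -5.9, -7.3]
width: 0.013
```

```bash
python3 -m creep '{"delta_pos":[[0,0,0],[0,0,0],[0,0,0],[0,0,0],[0,0,0],[0,0,0],[0,0,0],[0,0,0],[0,0,0],[0,0,0]],"dr":[[-0.06,0,0],[-0.16,0,0],[-0.26,0,0],[-0.36,0,0],[-0.46,0,0],[-0.56,0,0],[-0.66,0,0],[-0.76,0,0],[-0.76,0,0],[-0.76,0,0]]}'
python3 - <<'E'
from h import *; from rig import manip
s=manip.get_state(); print(s["moment"].round(2)); go([.584,-.2385,.07],83,s)
E
```

```text
clock: 6.9
position: [0.5838, -0.24, 0.0794]
ee_rot: [-0.455, -0.541, -0.455, 0.541]
contact_force: [1.0, -5.3, -8.3]
width: 0.0129
[-0.9  -0.03  0.01]
at [ 0.5838 -0.24    0.0794] jaw yaw -9.8
delta cm [ 0.94 -0.01 -0.15] dr [1.521e+00 1.000e-03 0.000e+00]
```

```bash
python3 -m creep '{"delta_pos":[[0.2,0,0],[0.4,0,0],[0.5,0,0],[0.5,0,0]],"dr":[[0,0,0],[0,0,0],[0,0,0],[0,0,0]]}' && python3 -m creep '{"delta_pos":[[0,0,0],[0,0,0],[0,0,0],[0,0,0],[0,0,0]],"dr":[[0,0,0],[0,0,0],[0,0,0],[0,0,0],[0,0,0]]}' 0.0 && python3 -m creep '{"delta_pos":[[-1,0,0],[-2,0,0],[-3.5,0,0],[-5,0,0],[-6,0,0],[-6,0,0],[-6,0,0]],"dr":[[0,0,0],[0,0,0],[0,0,0],[0,0,0],[0,0,0],[0,0,0],[0,0,0]]}'
python3 - <<'E'
from h import *; from rig import manip
s=manip.get_state(); print(s["width"]);go([.500,-.2285,.11],83,s)
E
```

```text
clock: 7.3
position: [0.5838, -0.24, 0.0743]
ee_rot: [-0.455, -0.541, -0.455, 0.541]
contact_force: [0.4, -5.1, -7.4]
width: 0.0124
clock: 7.8
position: [0.5843, -0.2394, 0.0751]
ee_rot: [0.455, 0.541, 0.455, -0.541]
contact_force: [-0.5, 0.6, -0.6]
width: 0.0427
clock: 8.5
position: [0.5842, -0.2397, 0.135]
ee_rot: [0.455, 0.541, 0.455, -0.541]
contact_force: [0.1, 0.4, -0.6]
width: 0.0426
0.04259674534261576
at [ 0.5842 -0.2397  0.135 ] jaw yaw -9.9
delta cm [ 2.5  -8.49  0.33] dr [ 1.521 -0.    -0.   ]
```

```bash
python3 -m creep '{"delta_pos":[[0,-0.5,0],[0,-1.5,0],[0,-3,0],[0,-4.5,0.1],[0,-6,0.2],[0,-7.5,0.3],[0,-8.5,0.35],[0,-8.5,0.35],[0,-8.5,0.35],[0,-8.5,0.35]],"dr":[[0.1,0,0],[0.24,0,0],[0.38,0,0],[0.52,0,0],[0.66,0,0],[0.8,0,0],[0.94,0,0],[1.08,0,0],[1.22,0,0],[1.36,0,0]]}' && python3 -m creep '{"delta_pos":[[0,0,0],[0,0,0],[0,0,0],[0,0,0]],"dr":[[0.1,0,0],[0.16,0,0],[0.16,0,0],[0.16,0,0]]}'
python3 - <<'E'
from h import *; from rig import manip
d=manip.get_image("scene"); P=cloud(d); np.savez("scene1.npz",**d)
cv2.imwrite("pics/s4.png",cv2.resize(d["pixels"][120:270,140:340],None,fx=4,fy=4,interpolation=cv2.INTER_CUBIC))
m=(P[...,2]>.092)&(P[...,2]<.105)&(P[...,0]>.55)&(P[...,0]<.63)&(abs(P[...,1]+.24)<.045)
q=P[m]; print("tbar",len(q),q.mean(0),np.ptp(q,axis=0))
s=manip.get_state(); go([.500,-.229,.027],83,s)
E
```

```text
clock: 9.5
position: [0.4992, -0.2283, 0.1339]
ee_rot: [-0.011, -0.706, -0.012, 0.708]
contact_force: [-0.3, 0.1, 0.1]
width: 0.0425
clock: 9.9
position: [0.4995, -0.2284, 0.1342]
ee_rot: [0.043, -0.705, 0.042, 0.706]
contact_force: [0.5, -0.3, -0.0]
width: 0.0429
tbar 236 [ 0.58616055 -0.23875943  0.0991862 ] [0.02031857 0.04983181 0.01280741]
at [ 0.4996 -0.2285  0.1343] jaw yaw -96.9
delta cm [10.73  0.05 -0.05] dr [0.002 0.001 0.   ]
```

View pics/s4.png

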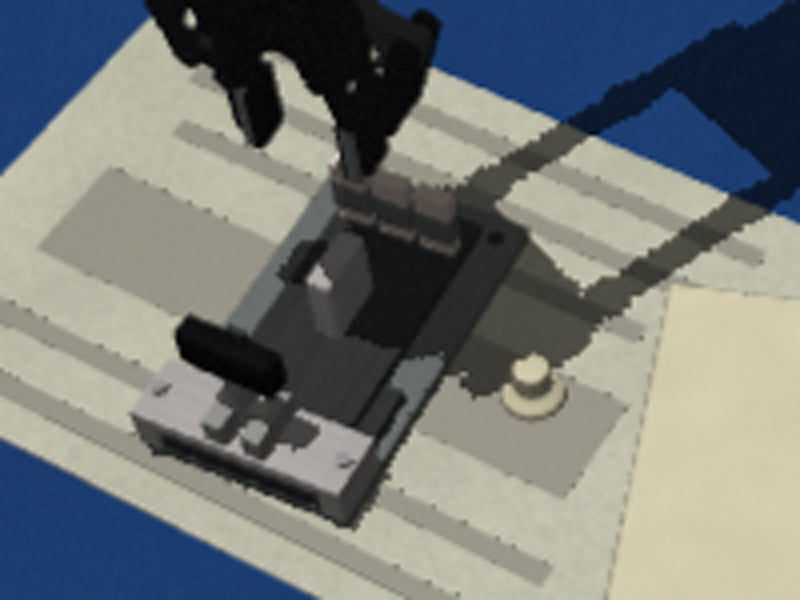

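The T-bar at (230,355) now lies across the carrier and is raised (top at z≈0.099 by depth), so it is latched. Next comes the handle at (340,280).

```bash
python3 -m creep '{"delta_pos":[[1,0,0],[2.5,0,0],[4,0,0],[5.5,0,0],[7,0,0],[8.5,0,0],[9.6,0.05,-0.05],[10.3,0.05,-0.05],[10.5,0.05,-0.05],[10.5,0.05,-0.05]],"dr":[[0,0,0],[0,0,0],[0,0,0],[0,0,0],[0,0,0],[0,0,0],[0,0,0],[0,0,0],[0,0,0],[0,0,0]]}' && python3 -m creep '{"delta_pos":[[0,0,0],[0,0,0],[0,0,0],[0,0,0],[0,0,0],[0,0,0],[0,0,0]],"dr":[[0,0,0],[0,0,0],[0,0,0],[0,0,0],[0,0,0],[0,0,0],[0,0,0]]}' -1 80
```

```text
clock: 10.95
position: [0.5004, -0.2293, 0.0297]
ee_rot: [0.043, -0.706, 0.043, 0.706]
contact_force: [-0.9, -0.8, 0.9]
width: 0.0428
clock: 11.65
position: [0.5009, -0.2297, 0.0307]
ee_rot: [-0.042, 0.706, -0.043, -0.705]
contact_force: [-0.5, -0.6, 5.6]
width: 0.0128
```

```bash
python3 -m creep '{"delta_pos":[[-0.15,0,0],[-0.2,0,0.3],[-0.2,0,1],[-0.2,0,1.7],[-0.2,0,2.5],[-0.2,0,3.3],[-0.2,0,4.2],[-0.2,0,5.2],[-0.2,0,6],[-0.2,0,6.2]],"dr":[[0,0,0],[0,0,0],[0,0,0],[0,0,0],[0,0,0],[0,0,0],[0,0,0],[0,0,0],[0,0,0],[0,0,0]]}'
python3 - <<'E'
from h import *; from rig import manip
d=manip.get_image("scene")
cv2.imwrite("pics/s5.png",cv2.resize(d["pixels"][90:270,140:340],None,fx=3,fy=3,interpolation=cv2.INTER_CUBIC))
s=manip.get_state(); print(s["contact_force"].round(1),s["moment"].round(2))
go([.524,.003,.13],99,s)
E
```

```text
clock: 12.65
position: [0.4373, -0.2212, 0.0318]
ee_rot: [0.043, -0.705, 0.043, 0.706]
contact_force: [-0.3, -0.0, -3.5]
width: 0.013
[-0.7  0.4 -2.1] [ 0.01  0.02 -0.03]
at [ 0.4377 -0.2214  0.0318] jaw yaw -97.0
delta cm [ -9.81 -23.33  -5.83] dr [-0.279  0.001  0.   ]
```

View pics/s5.png

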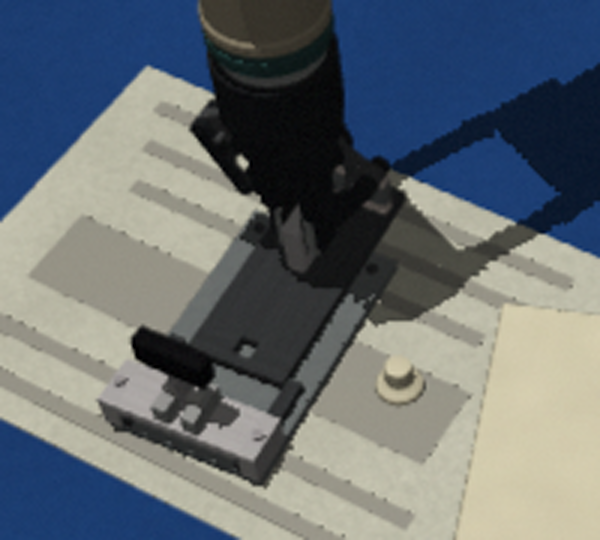

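The carrier's tail, with its pin hole at about (246,348), is clear of the bridge and the plunger at (170,355) is still latched. I'll lift and carry.

```bash
python3 -m creep '{"delta_pos":[[-0.5,0,0],[-1.5,0,0],[-3,0,0],[-4.5,0,0],[-6,0,0],[-7.5,0,0],[-9,-0.5,-0.1],[-9.8,-1.5,-0.3],[-9.8,-3,-0.7],[-9.8,-4.5,-1.1]],"dr":[[0,0,0],[0,0,0],[0,0,0],[0,0,0],[0,0,0],[0,0,0],[0,0,0],[0,0,0],[-0.02,0,0],[-0.04,0,0]]}' && python3 -m creep '{"delta_pos":[[0,-1.5,-0.4],[0,-3.5,-0.9],[0,-5.5,-1.4],[0,-7.5,-1.9],[0,-9.5,-2.4],[0,-11.5,-2.9],[0,-13.5,-3.4],[0,-15.5,-3.8],[0,-17,-4],[0,-18,-4.2]],"dr":[[-0.02,0,0],[-0.04,0,0],[-0.06,0,0],[-0.09,0,0],[-0.12,0,0],[-0.15,0,0],[-0.18,0,0],[-0.21,0,0],[-0.23,0,0],[-0.24,0,0]]}' && python3 -m creep '{"delta_pos":[[0,0,0],[0,0,0],[0,0,0],[0,0,0]],"dr":[[0,0,0],[0,0,0],[0,0,0],[0,0,0]]}'
python3 - <<'E'
from h import *; from rig import manip
d=manip.get_image("scene"); P=cloud(d); np.savez("scene2.npz",**d)
cv2.imwrite("pics/s6.png",d["pixels"][60:360,100:520])
s=manip.get_state(); print(s["contact_force"].round(1),s["moment"].round(2),s["width"])
go([.521,.004,.036],99,s)
E
```

```text
clock: 13.7
position: [0.4558, -0.1776, 0.1306]
ee_rot: [-0.028, 0.707, -0.029, -0.706]
contact_force: [0.5, 0.1, -3.3]
width: 0.0132
clock: 14.7
position: [0.5117, -0.0007, 0.1299]
ee_rot: [0.057, 0.705, 0.057, -0.705]
contact_force: [-0.3, -0.3, -3.2]
width: 0.0127
clock: 15.1
position: [0.5115, -0.0031, 0.1298]
ee_rot: [-0.056, -0.705, -0.056, 0.705]
contact_force: [-0.3, 0.1, -3.0]
width: 0.0128
[ 0.2 -0.1 -2.3] [ 0.02 -0.01  0.04] 0.012940268288958088
at [ 0.5115 -0.003   0.1298] jaw yaw -81.0
delta cm [ 9.38 -0.55 -1.05] dr [ 0.001  0.    -0.   ]
```

View pics/s6.png

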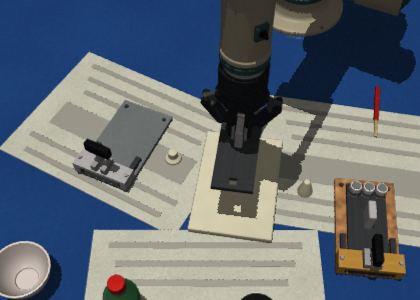

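The carrier, at (235,160), hangs level over the shelf; the cup carrier and the latched plunger are untouched. I'll lower it.

```bash
python3 -m creep '{"delta_pos":[[0.8,-0.2,-0.4],[2,-0.55,-1.05],[3.5,-0.55,-1.05],[5,-0.55,-1.05],[6.5,-0.55,-1.05],[7.5,-0.55,-1.05],[8.2,-0.55,-1.05],[8.7,-0.55,-1.05],[8.8,-0.55,-1.05],[8.8,-0.55,-1.05]],"dr":[[0,0,0],[0,0,0],[0,0,0],[0,0,0],[0,0,0],[0,0,0],[0,0,0],[0,0,0],[0,0,0],[0,0,0]]}' && python3 -m creep '{"delta_pos":[[0.1,0,0],[0.2,0,0],[0.3,0,0],[0.4,0,0],[0.45,0,0],[0.5,0,0],[0.5,0,0]],"dr":[[0,0,0],[0,0,0],[0,0,0],[0,0,0],[0,0,0],[0,0,0],[0,0,0]]}'
```

```text
clock: 16.15
position: [0.5214, 0.0047, 0.0419]
ee_rot: [0.056, 0.705, 0.056, -0.705]
contact_force: [-0.2, 0.2, -2.5]
width: 0.013
clock: 16.85
position: [0.5211, 0.0047, 0.0367]
ee_rot: [-0.056, -0.705, -0.056, 0.705]
contact_force: [-0.3, -0.2, -2.5]
width: 0.0128
```

```bash
python3 -m creep '{"delta_pos":[[0.05,0,0],[0.1,0,0],[0.13,0,0],[0.13,0,0],[0.13,0,0]],"dr":[[0,0,0],[0,0,0],[0,0,0],[0,0,0],[0,0,0]]}'
```

```text
clock: 17.35
position: [0.5212, 0.0047, 0.0357]
ee_rot: [0.056, 0.705, 0.056, -0.705]
contact_force: [-1.3, 0.5, 0.3]
width: 0.0126
```

```bash
python3 -m creep '{"delta_pos":[[0.03,0,0],[0.03,0,0],[0.03,0,0]],"dr":[[0,0,0],[0,0,0],[0,0,0]]}' && python3 -m creep '{"delta_pos":[[0.03,0,0],[0.03,0,0],[0.03,0,0],[0.03,0,0],[0.03,0,0]],"dr":[[0,0,0],[0,0,0],[0,0,0],[0,0,0],[0,0,0]]}' 0.0 && python3 -m creep '{"delta_pos":[[-0.5,0,0],[-1.5,0,0],[-3,0,0],[-5,0,0],[-7,0,0],[-9,0,0],[-11,0,0],[-13,0,0],[-14,0,0],[-14,0,0]],"dr":[[0,0,0],[0,0,0],[0,0,0],[0,0,0],[0,0,0],[0,0,0],[0,0,0],[0,0,0],[0,0,0],[0,0,0]]}' && python3 -m creep '{"delta_pos":[[0,0,2],[0,0,5],[0,0,9],[0,0,13],[0,0,17],[0,0,19],[0,0,20],[0,0,20]],"dr":[[0,0,0],[0,0,0],[0,0,0],[0,0,0],[0,0,0],[0,0,0],[0,0,0],[0,0,0]]}'
python3 - <<'E'
from h import *; from rig import manip
d=manip.get_image("top"); P=cloud(d); np.savez("top3.npz",**d)
e=manip.get_image("scene"); Q=cloud(e)
o=np.zeros((480,800,3),np.uint8); o[:,:400]=cv2.resize(d["pixels"][180:380,270:500],(400,480)); o[:,400:]=cv2.resize(e["pixels"][100:350,140:540],(400,480)); cv2.imwrite("pics/f.png",o)
for n,A in(("top",P),("scene",Q)):
    for l,c,z in(("handle",(.52,.004),(.058,.07)),("tbar",(.584,-.239),(.09,.106))):
        m=(A[...,2]>z[0])&(A[...,2]<z[1])&(np.hypot(A[...,0]-c[0],A[...,1]-c[1])<.035); q=A[m]
        if len(q)>5: r=cv2.minAreaRect(q[:,:2].astype(np.float32)*1000); print(n,l,len(q),np.round(r[0],1),np.round(r[1],1),round(r[2],1),np.percentile(q[:,2],70).round(4))
    # plate surface plane fit
    m=(abs(A[...,2]-.023)<.005)&(np.hypot(A[...,0]-.56,A[...,1]-.01)<.03); q=A[m]
    c=np.linalg.lstsq(np.c_[q[:,:2]-[.56,.01],np.ones(len(q))],q[:,2],rcond=None)[0];print(n,"tail plane",c.round(4),len(q))
    g=cv2.cvtColor((d if n=="top" else e)["pixels"],cv2.COLOR_BGR2GRAY)
    m=(abs(A[...,2]-.02)<.009)&(g<110)&(np.hypot(A[...,0]-.53,A[...,1]-.005)<.1)
    k,l,st,ce=cv2.connectedComponentsWithStats(cv2.morphologyEx(m.astype(np.uint8),2,np.ones((3,3)))); i=1+st[1:,4].argmax(); q=A[l==i]
    r=cv2.minAreaRect(q[:,:2].astype(np.float32)*1000); print(n,"plate",np.round(r[0],1),np.round(r[1],1),round(r[2],1))
E
```

```text
clock: 17.65
position: [0.5211, 0.0047, 0.0357]
ee_rot: [0.056, 0.705, 0.056, -0.705]
contact_force: [-2.4, -0.0, 5.3]
width: 0.0128
clock: 18.15
position: [0.5212, 0.0047, 0.0348]
ee_rot: [0.056, 0.705, 0.056, -0.705]
contact_force: [0.3, 0.4, 0.2]
width: 0.043
clock: 19.15
position: [0.5222, 0.0046, 0.1768]
ee_rot: [0.056, 0.706, 0.056, -0.703]
contact_force: [0.5, 0.0, -0.5]
width: 0.0428
clock: 19.95
position: [0.3226, -0.0269, 0.1745]
ee_rot: [-0.056, -0.705, -0.056, 0.705]
contact_force: [0.1, -0.2, 0.6]
width: 0.0427
top handle 120 [520.3   6.8] [35.7 13.8] 9.5 0.0647
top tbar 181 [ 584.  -238.2] [49.4 15. ] 81.9 0.0986
top tail plane [-0.0045 -0.0009  0.022 ] 557
top plate [546.3  10.7] [146.6  68.4] 8.9
scene handle 140 [520.9   4.6] [36.8 13.8] 8.9 0.067
scene tbar 247 [ 584.4 -240. ] [51.3 15.9] 79.8 0.1007
scene tail plane [ 0.0027 -0.0028  0.0245] 713
scene plate [542.3   8.3] [158.3  70.6] 9.0
```

View pics/f.png

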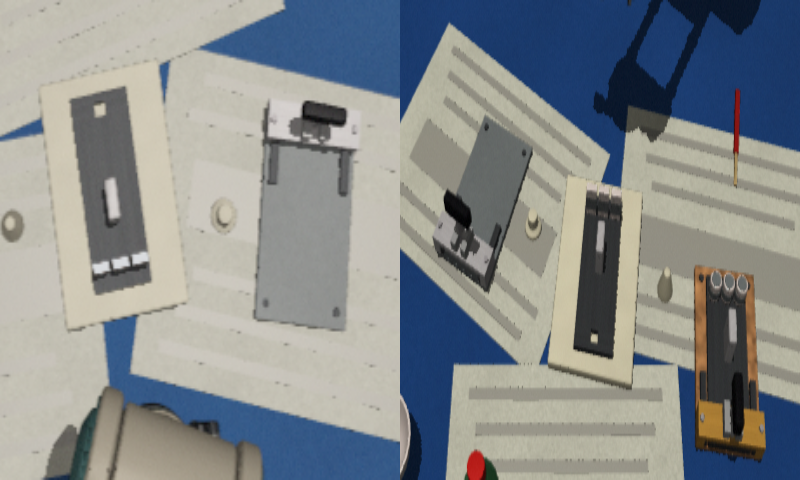

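The carrier, at (110,190) on the left, lies flat and centred on the shelf with all three tiles standing. The plunger at (325,112) is latched across, and the cup dock is untouched. I'm handing it in.

```bash
python3 -c "
from rig import manip
print(manip.sign_off(), manip.get_state()['clock'])"
```

```text
the job is handed in; nothing more can be done
the job is handed in; nothing more can be done
```

The job is handed in at about 20 s on the clock. I lifted the plunger 20 mm, twisted it about 87° and let go. Then I slid the carrier out 64 mm by its handle, lifted it, turned it to the shelf's angle and set it down.

**Last checks:**
- **Plunger:** the T-bar lies across the dock with its top at about 0.099 m, roughly 14 mm up, so it stayed latched.
- **Carrier:** the plate centre, worked out from the handle, is about 3 mm from the shelf centre. It lies at 9°, the same as the shelf, flat to within 0.3°, with all three tiles upright.
- **Cup carrier:** it looks undisturbed in both views. I judged this by eye and did not measure it.
- **Forces:** the wrist readings I saw stayed under about 10 N, and the robot ended clear of everything.

**Disagreement:** the direct plate outlines were cut short at the tile end (147 and 158 mm long instead of 175). Their centres came out 10 to 15 mm off, so I used the handle instead. The two cameras differed by about 2 mm, within the stated calibration.

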